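Lock a tie-down anchor into the slotted rail of a transport board

TASK

Take the yellow-winged tie-down anchor out of its grey foam block, drop its T-foot into the slot of the aluminium rail on the plywood transport board, level with the two blue patches, press it down against the sprung strip in the slot and turn it a quarter turn so that it is locked under the rail's lips, then let go of it. The rail is clamped off the board's middle line, so find the slot by feel and do not force anything. Leave the wooden head, the pot and the brush where they are.

Things in the scene. Friction and masses are not known exactly. Their poses are not given: they have to be found in the camera images.
- anchor: Tie-down anchor, 74 mm tall, 105 to 210 g, upright. Origin: centre of its foot's underside, z up. Steel T-foot 34 mm along x, 14 along y, z 0 to 8; round neck 12 mm thick; dark disc 34 mm across, z 34 to 38; yellow wing to grip, 40 mm along x (in line with the foot), 12 mm thick along y, z 38 to 74. A half turn about z makes no difference.
- holder: Fixed grey foam block, 90 x 70 x 25 mm, origin at the centre of its underside, z up. Its pocket (37 x 17 mm, long side along x, floor 13 mm above the block's underside) holds the anchor's foot upright at the start; the anchor lifts straight out.
- board: Fixed plywood board, 180 mm along x, 172 along y, 6 thick, origin at the centre of its underside, z up. Along its y edges run battens 32 mm wide, 14 high, with blue patches (40 mm along x, at mid-length). Between them an aluminium rail (172 mm along x, 50 wide, top 36 mm above the board's underside) is clamped parallel to x, its middle an unmeasured 0 to 20 mm off to +y or -y: feel or see it.
- board_mid (a point): Point on the board's middle line (NOT the slot's), midway between the blue patches, at the height of the rail's top, 36 mm above the board's underside; axes as the board. The slot, 16.5 mm wide, runs along x in the rail's middle between two lips 8 mm thick (28 to 36 mm above the board's underside); under them is a hollow 39 mm wide.
- strip (a joint): How far the black sprung strip in the slot's bottom is pushed down (m, 0 to 0.009). Its top rests 25 mm above the board's underside; about 4.5 N starts it, 9 N pushes it 9 mm, then it is hard. A foot just resting on it is still between the lips and cannot turn: push it down 6 to 9 mm (foot's underside 16 to 19 mm above the board's underside) and turn there.
- locked (a point): Below board_mid, 20 mm above the board's underside: height of the anchor's origin once it is turned across (either way round) and let go, when the strip, 5 mm down, holds its foot up against the undersides of the lips. Sideways (y) the anchor ends wherever the slot is, not here.
- bust: Carved wooden head on a white foam slab 130 x 130 x 35 mm, 202 mm tall in all, loose; origin at the centre of its underside. Leave alone.
- pot: Small terracotta pot, 90 mm across, 95 mm tall, loose; origin at the centre of its underside. Leave alone.
- brush: Dusting brush lying on the bench, loose, beyond the board; origin at the centre of its underside. Leave alone.
Mind the look-alikes: they are no part of the job. Of the things that look like the board, the larger one is meant.

How it is judged (in metres and radians):
On the way:
1. the anchor's foot is in the slot, in line with it, level with the blue patches, and has pushed the strip down (value of joint strip between 0.005 and 0.02 m and z of anchor in the frame of board between 0.01 and 0.0215 m and x of anchor in the frame of board between -0.02 and 0.02 m and y of anchor in the frame of board between -0.025 and 0.025 m and angle between the x axis of anchor and the x axis of board, either way round below 0.25 rad and angle between anchor's own z axis and vertical below 0.2 rad), for 0.1 s.
At the end, for the whole second after the job is handed in: The anchor is released, at rest, upright (0.12 rad), its foot up under the lips (origin 17.5 to 22.5 mm above the board's underside, strip 3 to 7 mm down), square across the slot (0.3 rad), within 20 mm along the slot of the blue patches' middle, 25 mm of the board's middle line (value of joint strip between 0.003 and 0.007 m and z of anchor in the frame of board between 0.0175 and 0.0225 m and x of anchor in the frame of board between -0.02 and 0.02 m and y of anchor in the frame of board between -0.025 and 0.025 m and angle between the x axis of anchor and the y axis of board, either way round below 0.3 rad and angle between anchor's own z axis and vertical below 0.12 rad and linear speed of anchor below 0.02 m/s); the robot touches nothing.
It fails at once if the board, rail or strip is pressed with more than 40 N (contact force between anything else and board above 40 N).
It fails at once if the wooden head is moved by more than 20 mm (distance of bust from where it was at the start of the episode above 0.02 m).
It fails at once if the pot is moved by more than 20 mm (distance of pot from where it was at the start of the episode above 0.02 m).
It fails at once if the brush is moved by more than 20 mm (distance of brush from where it was at the start of the episode above 0.02 m).
It also fails if it takes over 56 s, if anything falls off the work surface, if the arm or the gripper's body presses on something with over 40 N, if the wrist force passes 120 N, or if a joint passes its speed limit or range.

ROBOT

A 7-joint arm with a two-finger parallel gripper is mounted at the origin on the work surface. World frame = base frame: x ahead of the robot, y to its left, z up, the work surface at z = 0. Lengths are in mm, angles in rad, forces in N, time in s.
With the tool pointing down it reaches from about 400 to 875 mm from the base axis. Payload 4.4 kg.
Tool frame: the origin (TCP) lies at the very end of the fingers, on their centre line; the grasp point (between the pads) lies 19 mm behind it; z points along the fingers, x is the direction in which the jaws open and shut, and the axes are right-handed (so a half turn about z gives the same grasp; the last joint's range is limited). The gripper opens to 85 mm and grips with 20 to 120 N. Pads are 22 mm wide; open, the fingers measure 114 mm over their backs; the gripper's body (76 mm by 85 mm) begins 54 mm behind the grasp point. The pads swing forward as they close: fully open they stand 13 mm farther back than shut.
Start: joints at [-1.184, 0.628, 0.038, 1.517, -0.027, 0.996, -0.02], TCP at [284.345, 584.522, 231.313] pointing down, gripper open.
Joint ranges: [-3.06, 3.06], [-0.37, 2.12], [-1.25, 1.32], [0.18, 2.47], [-1.1, 4.24], [0.23, 1.98], [-2.94, 2.94]. Speed limits (rad/s): [2.57, 2.57, 3.14, 3.14, 3.14, 3.14, 3.14].

INTERFACE

Orientations are given as [roll, pitch, yaw] about the fixed x, y, z axes, in that order (R = Rz(yaw) Ry(pitch) Rx(roll)).
In Python, from cell import telemetry, get_image, get_calibration, ctrl gives the robot as it stands. The module is installed in compiled form; this text tells all that it offers.
- The arm moves only by the tool arm_command, never from a script. Its arguments are lists of equal length, an entry for each row: "rot": the turn, a rotation vector about the world's x, y, z in degrees, a list of three; "slide": the shift along the world's x, y, z in mm, a list of three; "gripper": the finger opening in mm, from 0 to 85.4. A call has 1 to 5 rows; each row shifts and turns the pose as measured when the row begins; what a row does not reach is not made up. A row lasts 1/12 s, in which the tool goes at most 41.7 mm and 7.16 degrees, less where a joint would pass 70% of its speed; a pose out of reach is approached as far as the arm can. A call with a gripper value outside its range is refused whole. The fingers move at their own pace and stop on an object; the grip force is fixed at half the most. Time passes only in rows, so rows that do not move let the fingers close. It gives the time, the measured TCP pose, the force and the opening at its end, in the units of the state.
- telemetry.read_state(): the state, without advancing time (a new reading comes with each control period).
- get_image(name): name is "side" or "top"; returns (picture, depth): 480x640x3 uint8, red, green, blue; 480x640 float32, mm along the optical axis (not along the pixel's ray), 0 where there is no reading.
- get_calibration(name): a dict with "fx", "fy", "cx", "cy" (pixels), "D" ([k1, k2, p1, p2, k3] as OpenCV has them; the pictures are not rectified), "xyz" and "attitude" of the camera in the world. Camera axes: x right, y up, looking along -z (the intrinsics and any distortion apply to the point x, -y, -z); pixel columns grow to the right and rows downward; lengths in mm; the calibration is good to about 2 mm. A picture is of the moment at which its call begins. get_calibration takes no time and is no camera call.
- ctrl.finish_job(): hands the job in, once; it reports no verdict.
The state is a dict: "clock": time; "qpos": joint angles; "qd": joint speeds; "tau": joint torques, N m; "eef_pos": TCP position; "tool_rot": TCP orientation; "force": force on the tool from outside, world axes, zero at the start; "torque": the same for the moment, N m; "width": finger opening in mm.
Only numpy, scipy, OpenCV 4.12 (cv2) and the standard library are available. Lean on these libraries where they do the work, as an engineer would, in place of code of your own. Each camera call takes 0.05 s, during which the arm holds its last target.

## Working session

There is one attempt and no reset: what is moved stays moved. The work goes in short steps, Python scripts to look and compute and a tool call to move; the robot and the scene stay as the last step left them, time stands still between calls to the robot, and variables do not carry over. Pictures are saved under pics/ and viewed, and the job is handed in when it is done.

Besides the shell and the picture viewer there is one more tool, called after "Emit:" as name(argument=value, ...), one argument or row to a line, values as JSON. arm_command: Moves the arm, as the interface text tells. Its arguments: {"type":"object","properties":{"rot":{"type":"array"},"slide":{"type":"array"},"gripper":{"type":"array"}},"required":["rot","slide","gripper"]}

```bash
mkdir -p pics; cat > h.py <<'E'
import numpy as np, cv2
from scipy.spatial.transform import Rotation as R
from cell import telemetry, get_image, get_calibration, ctrl
E
python3 - <<'E'
from h import *
print(telemetry.read_state())
for n in("top","side"):
    p,d=get_image(n); c=get_calibration(n); print(n,c)
    cv2.imwrite(f"pics/{n}0.png",p[...,::-1]); np.savez(f"{n}0.npz",p=p,d=d)
E
```

```text
{'clock': 0.0, 'qpos': array([-1.18377503,  0.62932479,  0.0384273 ,  1.51841027, -0.02699651,
        0.99626674, -0.02001136]), 'qd': array([-0.00042948, -0.00178623,  0.00088314,  0.00067454, -0.00138619,
        0.00013802,  0.00066965]), 'tau': array([-4.04787233e-04, -5.63401115e+01,  1.22647561e+00, -1.93439412e+01,
        1.11402190e-02,  1.07161776e-02,  1.08590137e-05]), 'eef_pos': array([284.0674512 , 583.93452578, 230.38911727]), 'tool_rot': array([3.14157373e+00, 1.89150219e-03, 1.11797644e+00]), 'force': array([ 0.91182822, -0.28979592, -0.74430362]), 'torque': array([ 0.00859141, -0.06409646, -0.0245031 ]), 'width': 85.51408167449902}
top {'fx': 562.6920125016096, 'fy': 562.6920125016096, 'cx': 331.6767835939559, 'cy': 236.66015744348573, 'D': array([-0.11918977,  0.        ,  0.        ,  0.        ,  0.        ]), 'xyz': array([ 414.51043516,   -3.41454851, 1512.2374782 ]), 'attitude': array([ 0.15751061, -0.01967996, -1.5647887 ])}
side {'fx': 584.2623819287829, 'fy': 584.2623819287829, 'cx': 318.2104030988778, 'cy': 238.41541355256513, 'D': array([0.01319, 0.     , 0.     , 0.     , 0.     ]), 'xyz': array([-171.14539489, -845.45987935,  938.16768829]), 'attitude': array([ 0.91668718, -0.01639557, -0.75189744])}
```

View pics/top0.png

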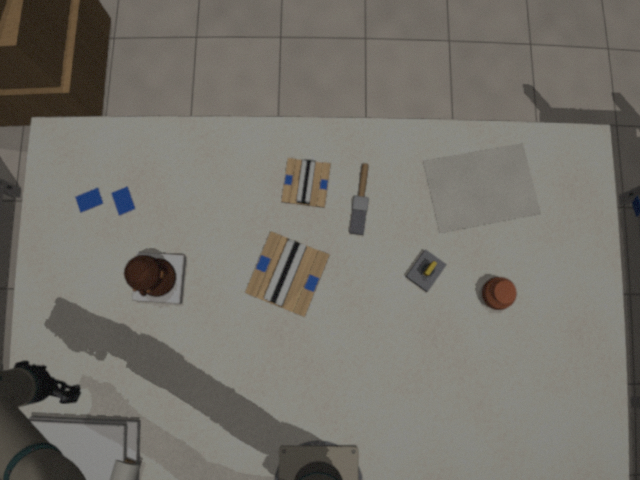

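View pics/side0.png

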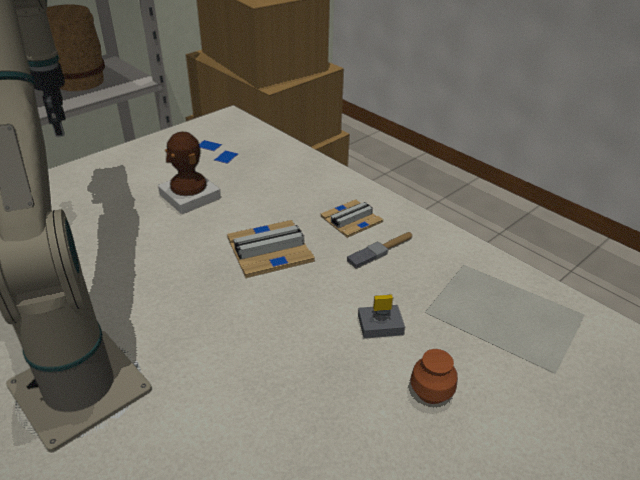

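The top view shows the anchor in its foam block at (428,268). The larger board is at (287,273), with blue patches at about (264,264) and (312,284). A smaller look-alike board is at (306,183) and loose blue patches are at (89,200) and (123,201). The bust is at (155,275), the pot at (499,292) and the brush at (360,200).

Anchor candidates are the yellow wing at top (428,268) / side (383,303) and the wooden brush handle at (364,180). I choose the yellow wing in the grey foam block. For the board I choose the larger one at (287,273).

```bash
cat >> h.py <<'E'
def ray(n,uv):
    c=get_calibration(n); K=np.array([[c['fx'],0,c['cx']],[0,c['fy'],c['cy']],[0,0,1]])
    q=cv2.undistortPoints(np.array(uv,float).reshape(-1,1,2),K,c['D']).reshape(-1,2)
    d=np.c_[q[:,0],-q[:,1],-np.ones(len(q))]
    return c['xyz'],d@R.from_euler('xyz',c['attitude']).as_matrix().T
def onz(n,uv,z):
    o,d=ray(n,uv); return o+d*((z-o[2])/d[:,2])[:,None]
def proj(n,P):
    c=get_calibration(n); K=np.array([[c['fx'],0,c['cx']],[0,c['fy'],c['cy']],[0,0,1]])
    q=(np.array(P,float).reshape(-1,3)-c['xyz'])@R.from_euler('xyz',c['attitude']).as_matrix()
    q=q*[1,-1,-1]
    return cv2.projectPoints(q,np.zeros(3),np.zeros(3),K,c['D'])[0].reshape(-1,2)
def tri(uvt,uvs):
    o1,d1=ray('top',uvt);o2,d2=ray('side',uvs);d1=d1[0];d2=d2[0]
    t=np.linalg.lstsq(np.c_[d1,-d2],o2-o1,rcond=None)[0]
    a=o1+t[0]*d1;b=o2+t[1]*d2
    return (a+b)/2,np.linalg.norm(a-b)
def blobs(m,amin=20):
    cs,_=cv2.findContours(m.astype(np.uint8),cv2.RETR_EXTERNAL,cv2.CHAIN_APPROX_NONE)
    return [c for c in cs if cv2.contourArea(c)>=amin]
E
python3 - <<'E'
from h import *
for n in("top","side"):
    z=np.load(n+"0.npz");p=z['p'];hsv=cv2.cvtColor(p,cv2.COLOR_RGB2HSV)
    for nm,lo,hi in(("yellow",(20,150,90),(32,255,255)),("blue",(105,150,60),(125,255,255))):
        m=cv2.inRange(hsv,lo,hi)
        for c in blobs(m,12):
            r=cv2.minAreaRect(c);M=cv2.moments(c)
            print(n,nm,np.round([M['m10']/M['m00'],M['m01']/M['m00']],1),"A",M['m00'],np.round(r[1],1))
    
p=np.load("top0.npz")['p'][...,::-1]
a=cv2.resize(p[220:325,235:340],None,fx=5,fy=5,interpolation=cv2.INTER_CUBIC)
b=cv2.resize(p[235:300,395:460],None,fx=5,fy=5,interpolation=cv2.INTER_CUBIC)
im=np.zeros((525,800,3),np.uint8);im[:525,:525]=a;im[:275,525:800]=b[25:300,25:300];cv2.imwrite("pics/crop_top.png",im)
p=np.load("side0.npz")['p'][...,::-1]
a=cv2.resize(p[210:285,220:320],None,fx=4,fy=4,interpolation=cv2.INTER_CUBIC)
b=cv2.resize(p[280:350,340:420],None,fx=4,fy=4,interpolation=cv2.INTER_CUBIC)
im=np.zeros((300,720,3),np.uint8);im[:300,:400]=a;im[:280,400:720]=b;cv2.imwrite("pics/crop_side.png",im)
E
```

```text
top yellow [430.1 267.8] A 36.5 [ 3.8 13.8]
top blue [311.2 282.8] A 82.0 [ 8.  12.3]
top blue [262.7 263.4] A 78.5 [ 7.7 12.2]
top blue [ 88.7 199.7] A 289.5 [14.4 22.6]
top blue [122.9 200.5] A 300.5 [21.9 15.5]
top blue [323.2 184.2] A 21.5 [6. 4.]
top blue [288.1 179.6] A 23.0 [7. 4.]
side yellow [382.9 302.1] A 221.5 [15. 18.]
side blue [278.2 261. ] A 76.0 [ 6.3 15.3]
side blue [261. 229.] A 51.0 [ 4.9 13.7]
side blue [362.8 224.3] A 21.0 [4.  8.5]
side blue [340.4 207.3] A 17.5 [3.5 7.9]
side blue [225.8 156.4] A 119.5 [10.1 20. ]
side blue [208.8 145. ] A 101.0 [20.5  7.1]
```

View pics/crop_top.png

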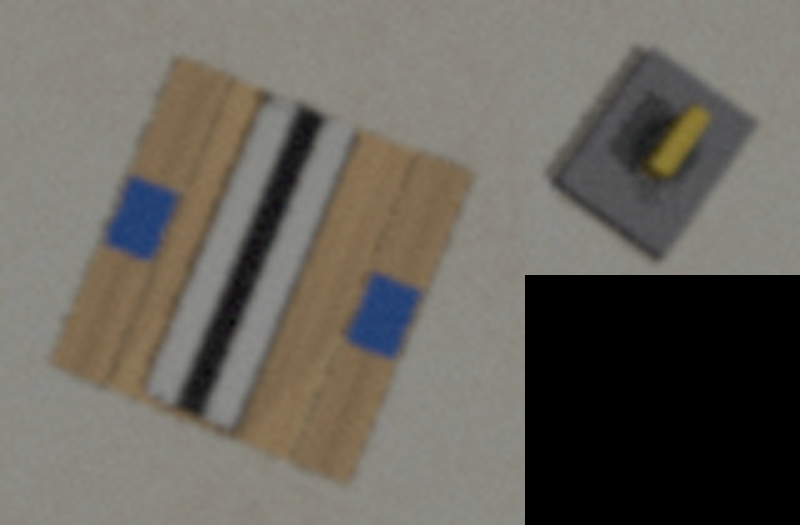

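View pics/crop_side.png

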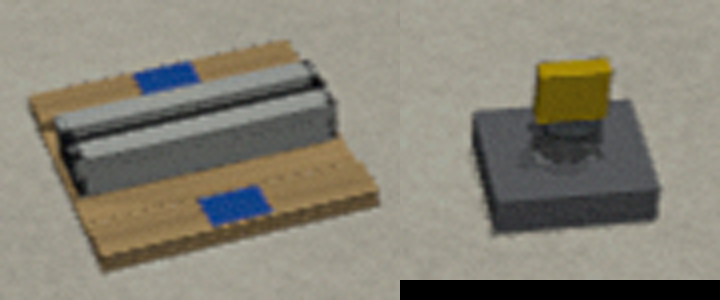

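The crops confirm the choice: the yellow wing stands on a dark disc in the grey block, and the larger board carries two blue patches and a rail shifted to the left of its middle line.

```bash
python3 - <<'E'
from h import *
a,e=tri((311.2,282.8),(278.2,261));b,e2=tri((262.7,263.4),(261,229));print("patches tri",a,e,b,e2)
A=onz('top',[(311.2,282.8),(262.7,263.4)],20);S=onz('side',[(278.2,261),(261,229)],20)
print("top@20",A,"side@20",S, "dist",np.linalg.norm(A[0]-A[1]),np.linalg.norm(S[0]-S[1]))
for h in(6,14): print(h,np.linalg.norm(np.diff(onz('top',[(311.2,282.8),(262.7,263.4)],h),axis=0)),)
c=A.mean(0)[:2]; v=A[1]-A[0]; print("board c",c,"y axis deg",np.degrees(np.arctan2(v[1],v[0])), "side c",S.mean(0)[:2], np.degrees(np.arctan2(*(S[1]-S[0])[1::-1])))
# yellow
p,e=tri((430.1,267.8),(382.9,302.1));print("wing tri",p,e)
hsv=cv2.cvtColor(np.load("top0.npz")['p'],cv2.COLOR_RGB2HSV)
m=cv2.inRange(hsv,(18,110,60),(34,255,255));m[:,:400]=0;m[:,460:]=0
cc=max(blobs(m,12),key=cv2.contourArea);r=cv2.minAreaRect(cc);print(r)
bx=onz('top',cv2.boxPoints(r),87);print("wing box@87",bx.round(1))
for i in range(2):
  d=bx[i+1]-bx[i];print(np.linalg.norm(d),np.degrees(np.arctan2(d[1],d[0])))
# holder block top z=25
rgb=np.load("top0.npz")['p'];m=((rgb.max(2)<110)|(hsv[...,1]>110)).astype(np.uint8);m[:,:398]=0;m[:,455:]=0;m[:245]=0;m[298:]=0
cc=max(blobs(m,100),key=cv2.contourArea);r=cv2.minAreaRect(cc);print("holder",r)
bx=onz('top',cv2.boxPoints(r),25);print(bx.mean(0))
for i in range(2):
  d=bx[i+1]-bx[i];print(np.linalg.norm(d),np.degrees(np.arctan2(d[1],d[0])))
# slot profile across: sample board frame along y at z=36
v=v[:2]/np.linalg.norm(v[:2]); ux=np.array([v[1],-v[0]]); 
g=cv2.cvtColor(rgb,cv2.COLOR_RGB2GRAY).astype(np.float32)
ys=np.arange(-50,50,1.);acc=[]
for s in range(-60,61,4):
    P=np.c_[c+s*ux+ys[:,None]*v,np.full(len(ys),36)]
    q=proj('top',P).astype(np.float32);acc.append(cv2.remap(g,q[:,:1],q[:,1:],cv2.INTER_LINEAR)[:,0])
f=np.mean(acc,0); print(dict(zip(ys.astype(int)[::2],f.astype(int)[::2])))
mm=slice(10,90)
for half in (slice(0,15),slice(16,31)):
    f=np.mean(acc[half],0); k=np.argmin(np.where(f<1e9,f,1e9)); w=np.clip(95-f,0,None);w[abs(ys-ys[k])>14]=0;print("slot y",(w*ys).sum()/w.sum())
# bust etc
for nm,uv,z in(("bust slab",[(133,303),(183,303),(184,254)],35),("bust head",[(142,272)],190),("pot",[(499,292)],95),("brush",[(364,165),(357,233)],10)):print(nm,onz('top',uv,z).round(0))
E
```

```text
patches tri [527.17564308  22.72374418  14.62512856] 1.446018417961253 [577.55820658 152.99813198  16.06871138] 1.9253396921423662
top@20 [[527.35342605  22.20395797  20.        ]
 [577.9129427  152.03100487  20.        ]] side@20 [[522.50594337  18.06246121  20.        ]
 [573.56524943 149.26992946  20.        ]] dist 139.32453778564894 140.7922315384064
6 140.6316645382556
14 139.8847349653375
board c [552.63318437  87.11748142] y axis deg 68.72219724066365 side c [548.0355964   83.66619533] 68.73653082120539
wing tri [ 563.5002757  -285.27550651   70.41128847] 2.208366514904226
((429.9999694824219, 267.9999694824219), (5.547001838684082, 16.086305618286133), 33.6900634765625)
wing box@87 [[ 548.8 -264.8   87. ]
 [ 583.4 -288.5   87. ]
 [ 575.5 -300.3   87. ]
 [ 540.9 -276.5   87. ]]
41.967163512482884 -34.469376346115865
14.206127064737084 -123.65609364353638
holder ((424.2973327636719, 269.7837829589844), (29.526901245117188, 34.874290466308594), 35.53767776489258)
[ 563.8254527  -279.32238822   25.        ]
94.83694080444575 -36.0221913081951
78.99403780447959 -125.5705692975562
[... 974 characters left out ...]
16): np.int64(123), np.int64(18): np.int64(134), np.int64(20): np.int64(137), np.int64(22): np.int64(137), np.int64(24): np.int64(137), np.int64(26): np.int64(135), np.int64(28): np.int64(128), np.int64(30): np.int64(115), np.int64(32): np.int64(99), np.int64(34): np.int64(94), np.int64(36): np.int64(102), np.int64(38): np.int64(110), np.int64(40): np.int64(113), np.int64(42): np.int64(114), np.int64(44): np.int64(113), np.int64(46): np.int64(111), np.int64(48): np.int64(107)}
slot y 5.527123329733853
slot y 5.418776221222156
bust slab [[468. 492.  35.]
 [470. 358.  35.]
 [599. 361.  35.]]
bust head [[536. 422. 190.]]
pot [[ 500. -459.   95.]]
brush [[ 855. -120.   10.]
 [ 664. -100.   10.]]
```

Emit:
arm_command(
  rot=[
    [0,0,-2],
    [0,0,-2],
    [0,0,-2],
    [0,0,-2],
    [0,0,-2],
  ],
  slide=[
    [10,-38,4],
    [11,-38,4],
    [12,-38,4],
    [12,-38,4],
    [12,-38,0],
  ],
  gripper=[85,85,85,85,85],
)

```text
clock: 0.52
eef_pos: [334.1, 396.2, 242.5]
tool_rot: [-3.135, 0.002, 0.953]
force: [1.1, -0.2, 0.3]
width: 85.4
```

Emit:
arm_command(
  rot=[
    [0,0,0],
    [0,0,0],
    [0,0,0],
    [0,0,0],
    [0,0,0],
  ],
  slide=[
    [13,-38,0],
    [13,-38,0],
    [13,-38,0],
    [13,-38,0],
    [13,-38,0],
  ],
  gripper=[85,85,85,85,85],
)

```text
clock: 0.93
eef_pos: [398.4, 197.7, 242.1]
tool_rot: [-3.135, 0.003, 0.954]
force: [1.4, 0.1, -0.6]
width: 85.4
```

Emit:
arm_command(
  rot=[
    [0,0,0],
    [0,0,0],
    [0,0,0],
    [0,0,0],
    [0,0,0],
  ],
  slide=[
    [13,-38,-5],
    [13,-38,-5],
    [13,-38,-5],
    [13,-38,-5],
    [13,-38,-5],
  ],
  gripper=[85,85,85,85,85],
)

```text
clock: 1.35
eef_pos: [463.3, 1.2, 217.5]
tool_rot: [-3.136, 0.001, 0.956]
force: [0.9, 0.1, 0.0]
width: 85.0
```

Emit:
arm_command(
  rot=[
    [0,0,0],
    [0,0,0],
    [0,0,0],
    [0,0,0],
    [0,0,0],
  ],
  slide=[
    [13,-38,-5],
    [13,-38,-5],
    [13,-38,-5],
    [13,-38,-5],
    [13,-38,-5],
  ],
  gripper=[85,85,85,85,85],
)

```text
clock: 1.77
eef_pos: [527.4, -195.2, 190.7]
tool_rot: [-3.133, 0.001, 0.956]
force: [0.5, -0.1, 0.5]
width: 85.2
```

Emit:
arm_command(
  rot=[
    [0,0,0],
    [0,0,0],
    [0,0,0],
    [0,0,0],
    [0,0,0],
  ],
  slide=[
    [13,-32,-12],
    [13,-32,-14],
    [10,-25,-14],
    [0,0,0],
    [0,0,0],
  ],
  gripper=[85,85,60,60,60],
)

```text
clock: 2.18
eef_pos: [562.8, -301.5, 145.5]
tool_rot: [-3.135, 0.007, 0.943]
force: [-0.0, 0.2, 0.2]
width: 60.0
```

```bash
python3 - <<'E'
from h import *
s=telemetry.read_state();print(s['eef_pos'],np.degrees(s['tool_rot']),s['qpos'],s['width'])
ims=[]
for n in("top","side"):
    p,d=get_image(n); q=proj(n,[s['eef_pos'],[563.5,-284.5,87]]);print(q)
    x,y=map(int,q[1]);x0=max(0,x-60);y0=max(0,y-60);ims.append(cv2.resize(p[y0:y0+120,x0:x0+120,::-1],(400,400),interpolation=cv2.INTER_CUBIC)); print(x0,y0)
cv2.imwrite("pics/a1.png",np.hstack(ims))
E
```

```text
[ 562.76364762 -301.5047144   145.48936982] [-179.63717098    0.39046699   54.00664534] [ 0.35870295  0.71583837  0.14511578  1.62805898 -0.12298904  0.81407415
  1.49644324] 60.03674045273779
[[442.17542372 265.34808992]
 [430.75647056 267.45849049]]
370 207
[[392.17447904 279.61066067]
 [383.79452929 296.15605167]]
323 236
```

View pics/a1.png

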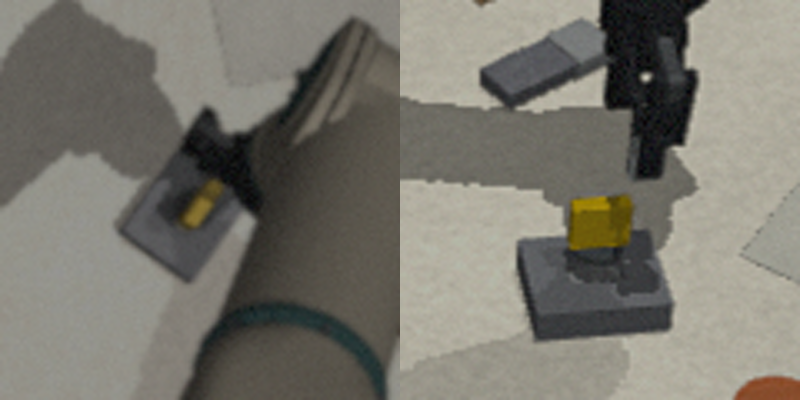

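The picture shows the hand about 17 mm past the wing (wing at about (430,267) top, fingertips at (442,265)). I'll correct that first.

Emit:
arm_command(
  rot=[
    [0,0,0.5],
    [0,0,0],
    [0,0,0],
  ],
  slide=[
    [1,17,-25],
    [0,0,0],
    [0,0,0],
  ],
  gripper=[60,60,60],
)

```text
clock: 2.53
eef_pos: [564.5, -279.3, 123.3]
tool_rot: [-3.137, 0.005, 0.957]
force: [-0.4, -1.1, 1.1]
width: 59.7
```

```bash
python3 - <<'E'
from h import *
s=telemetry.read_state();print(s['eef_pos'],np.degrees(s['tool_rot']),s['width'])
ims=[]
for n in("top","side"):
    p,d=get_image(n); q=proj(n,[s['eef_pos'],[563.5,-284.5,87]]);print(q)
    hsv=cv2.cvtColor(p,cv2.COLOR_RGB2HSV)
    for c in blobs(cv2.inRange(hsv,(18,110,60),(34,255,255)),12): print(n,cv2.minAreaRect(c))
    x,y=map(int,q[1]);x0=max(0,x-40);y0=max(0,y-40);ims.append(cv2.resize(p[y0:y0+80,x0:x0+80,::-1],(400,400),interpolation=cv2.INTER_CUBIC)); print(x0,y0)
cv2.imwrite("pics/a2.png",np.hstack(ims))
E
```

```text
[ 564.4783136  -279.31985784  123.26572161] [-179.7419444     0.26633155   54.83538648] 59.70322964544481
[[431.50021714 265.5627622 ]
 [430.75647056 267.45849049]]
top ((427.50006103515625, 271.5000305175781), (5.656853675842285, 7.071067810058594), 45.0)
390 227
[[383.72112841 281.97996886]
 [383.79452929 296.15605167]]
side ((382.5456848144531, 302.13958740234375), (15.17562198638916, 19.877927780151367), 85.91438293457031)
side ((263.9137878417969, 265.5344543457031), (13.184369087219238, 15.041321754455566), 68.19859313964844)
side ((289.7162170410156, 258.20269775390625), (8.38434886932373, 5.425166606903076), 9.462321281433105)
side ((284.2837829589844, 252.20269775390625), (5.425166606903076, 13.645115852355957), 80.53767395019531)
side ((301.60003662109375, 252.20001220703125), (16.099689483642578, 16.099689483642578), 63.43495178222656)
side ((250.80003356933594, 245.10000610351562), (40.24922180175781, 36.224300384521484), 63.43495178222656)
side ((280.4831237792969, 224.42694091796875), (4.647096157073975, 23.085575103759766), 77.00537872314453)
side ((356.2413635253906, 226.3965606689453), (10.635824203491211, 34.533599853515625), 66.80140686035156)
side ((329.39727783203125, 213.5161895751953), (10.95469856262207, 14.189642906188965), 36.02737808227539)
side ((351.17242431640625, 203.4310302734375), (4.270992755889893, 13.741456031799316), 68.19859313964844)
side ((12.5, 83.5), (71.0, 25.0), 90.0)
side ((282.5528869628906, 85.5546646118164), (169.77484130859375, 109.05665588378906), 18.318729400634766)
side ((325.0, 3.0), (6.0, 6.0), 90.0)
343 256
```

View pics/a2.png

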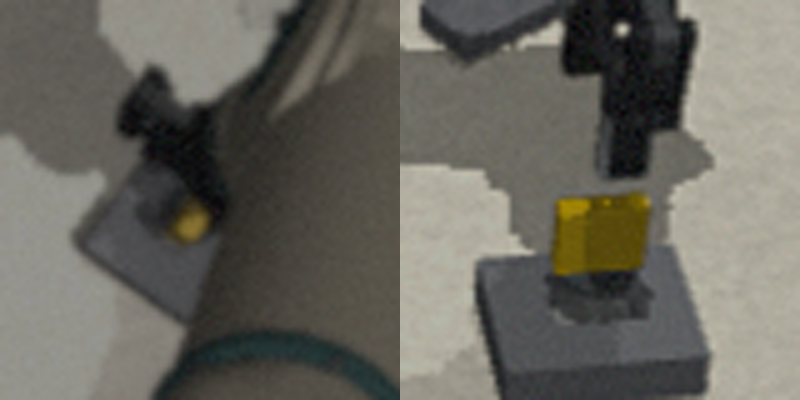

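The wing sits at about (429,269) top and (383,302) side, almost under the hand. I'll shift 5 mm and go down.

Emit:
arm_command(
  rot=[
    [0,0,0],
    [0,0,0],
    [0,0,0],
    [0,0,0],
    [0,0,0],
  ],
  slide=[
    [-1,-5,0],
    [0,0,-22],
    [0,0,-22],
    [0,0,-18],
    [0,0,0],
  ],
  gripper=[60,60,60,60,60],
)

```text
clock: 3.05
eef_pos: [566.9, -286.7, 66.1]
tool_rot: [3.135, 0.003, 0.959]
force: [0.1, 0.4, -0.2]
width: 60.1
```

Emit:
arm_command(
  rot=[
    [0,0,0],
    [0,0,0],
    [0,0,0],
  ],
  slide=[
    [-3,2,-8],
    [0,0,0],
    [0,0,0],
  ],
  gripper=[50,40,34],
)

```text
clock: 3.3
eef_pos: [564.4, -286.6, 59.9]
tool_rot: [3.132, 0.003, 0.958]
force: [0.7, -0.4, 0.8]
width: 34.1
```

```bash
python3 - <<'E'
from h import *
s=telemetry.read_state();print(s['eef_pos'],np.degrees(s['tool_rot']),s['width'],s['force'])
ims=[]
for n in("top","side"):
    p,d=get_image(n); q=proj(n,[s['eef_pos'],[563.5,-284.5,87]]);print(q)
    x,y=map(int,q[1]);x0=max(0,x-40);y0=max(0,y-40);ims.append(cv2.resize(p[y0:y0+80,x0:x0+80,::-1],(400,400),interpolation=cv2.INTER_CUBIC)); print(x0,y0)
cv2.imwrite("pics/a3.png",np.hstack(ims))
E
```

```text
[ 564.43319133 -286.55732378   59.92977995] [1.79467165e+02 1.68126896e-01 5.48663218e+01] 34.05076534717117 [ 0.72769295 -0.41651918  0.82655149]
[[429.52697323 268.17465176]
 [430.75647056 267.45849049]]
390 227
[[383.73683952 305.66601225]
 [383.79452929 296.15605167]]
343 256
```

View pics/a3.png

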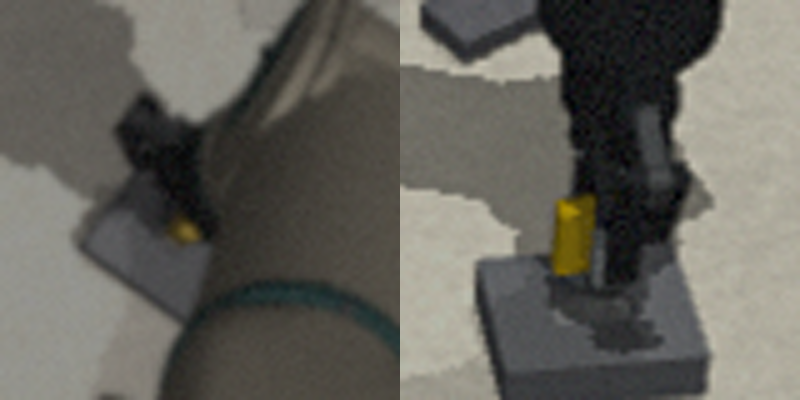

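Both fingers straddle the wing, but they sit about 5 mm toward its right end (finger at about 622 in the crop, wing centre about 602). I'll shift along the wing, go down a little and close.

Emit:
arm_command(
  rot=[
    [0.5,0,0],
    [0,0,0],
    [0,0,0],
    [0,0,0],
    [0,0,0],
  ],
  slide=[
    [-4,3,-4],
    [0,0,0],
    [0,0,0],
    [0,0,0],
    [0,0,0],
  ],
  gripper=[34,26,20,16,10],
)

```text
clock: 3.82
eef_pos: [561.2, -283.7, 58.1]
tool_rot: [3.134, -0.006, 0.958]
force: [-0.1, -1.4, -1.2]
width: 10.7
```

Emit:
arm_command(
  rot=[
    [0,0,0],
    [0,0,0],
    [0,0,0],
  ],
  slide=[
    [0,0,0],
    [0,0,0],
    [0,0,0],
  ],
  gripper=[5,5,5],
)

```text
clock: 4.07
eef_pos: [561.2, -283.6, 58.1]
tool_rot: [3.134, -0.006, 0.958]
force: [0.1, -0.2, -0.7]
width: 11.1
```

Emit:
arm_command(
  rot=[
    [0,0,0],
    [0,0,0],
    [0,0,0],
    [0,0,0],
    [0,0,0],
  ],
  slide=[
    [0,0,4],
    [0,0,6],
    [0,0,10],
    [0,0,20],
    [0,0,25],
  ],
  gripper=[5,5,5,5,5],
)

```text
clock: 4.48
eef_pos: [557.1, -281.3, 121.1]
tool_rot: [-3.137, -0.004, 0.958]
force: [0.3, -0.4, -1.0]
width: 10.8
```

Emit:
arm_command(
  rot=[
    [0,0,2],
    [0,0,2],
    [0,0,2],
    [0,0,2],
    [0,0,2],
  ],
  slide=[
    [0,20,10],
    [0,32,5],
    [0,32,0],
    [0,32,0],
    [0,32,0],
  ],
  gripper=[5,5,5,5,5],
)

```text
clock: 4.9
eef_pos: [559.6, -143.3, 148.8]
tool_rot: [3.124, 0.001, 1.122]
force: [0.7, 0.3, -1.9]
width: 10.9
```

Emit:
arm_command(
  rot=[
    [0.5,0,1],
    [0.5,0,1],
    [0,0,1],
    [0,0,1],
    [0,0,0],
  ],
  slide=[
    [0,36,0],
    [0,36,0],
    [0,36,0],
    [0,36,0],
    [0,36,0],
  ],
  gripper=[5,5,5,5,5],
)

```text
clock: 5.32
eef_pos: [559.8, 42.7, 155.0]
tool_rot: [3.125, -0.018, 1.193]
force: [0.9, -0.5, -1.6]
width: 10.8
```

Emit:
arm_command(
  rot=[
    [0,0,0],
    [0,0,0],
    [0,0,0],
    [0,0,0],
  ],
  slide=[
    [0,20,-5],
    [0,10,-5],
    [0,0,0],
    [0,0,0],
  ],
  gripper=[5,5,5,5],
)

```text
clock: 5.65
eef_pos: [559.7, 85.8, 148.1]
tool_rot: [3.124, -0.025, 1.208]
force: [0.4, -0.4, -1.7]
width: 11.0
```

```bash
cat > look.py <<'E'
from h import *
import sys
s=telemetry.read_state();print(s['clock'],s['eef_pos'].round(1),np.degrees(s['tool_rot']).round(2),s['width'],s['force'].round(2),'q7',s['qpos'][6])
ims=[]
h=int(sys.argv[2])
for n in("top","side"):
    p,d=get_image(n); q=proj(n,[s['eef_pos'],s['eef_pos']*[1,1,0]+[0,0,36]]);print(n,q.round(1).tolist())
    x,y=map(int,q[0]);x0=max(0,x-h);y0=max(0,y-h);ims.append(cv2.resize(p[y0:y0+2*h,x0:x0+2*h,::-1],(400,400),interpolation=cv2.INTER_CUBIC)); print('crop',x0,y0,400/(2*h))
    np.save(n+"_l.npy",p)
cv2.imwrite(f"pics/{sys.argv[1]}.png",np.hstack(ims))
E
python3 look.py b1 50
```

```text
5.65 [559.7  85.8 148.1] [178.99  -1.43  69.23] 11.040270680002143 [ 0.43 -0.41 -1.71] q7 1.1193216463487627
top [[284.4, 265.3], [287.1, 269.9]]
crop 234 215 4.0
side [[270.6, 200.4], [272.1, 237.2]]
crop 220 150 4.0
```

View pics/b1.png

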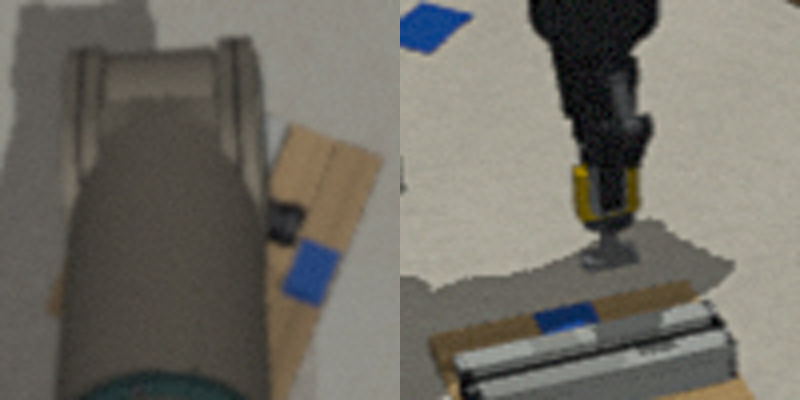

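The side view shows the anchor held upright, foot at about (272,214) in line with the slot. The wing is centred in the fingers.

```bash
cat > corr.py <<'E'
from h import *
s=telemetry.read_state()
def corr(yaw):
    T=R.from_euler('xyz',[np.pi,0,np.radians(yaw)])
    return (T*R.from_euler('xyz',s['tool_rot']).inv()).as_rotvec(degrees=True).round(2)
E
python3 - <<'E'
from corr import *
print(corr(68.7))
v=np.array([np.cos(np.radians(68.72)),np.sin(np.radians(68.72))]);ux=np.array([v[1],-v[0]])
for n,uv in(("top",[(311.2,282.8),(262.7,263.4)]),("side",[(278.2,261),(261,229)])):
    c=onz(n,uv,14).mean(0)[:2];print(n,"board c@14",c)
    # slot by profile, either camera
    g=cv2.cvtColor(np.load(n+"0.npz")['p'],cv2.COLOR_RGB2GRAY).astype(np.float32)
    ys=np.arange(-30,40,1.);acc=[]
    for t in range(-60,61,3):
        P=np.c_[c+t*ux+ys[:,None]*v,np.full(len(ys),36)];q=proj(n,P).astype(np.float32)
        acc.append(cv2.remap(g,q[:,:1],q[:,1:],cv2.INTER_LINEAR)[:,0])
    print(dict(zip(ys.astype(int)[::2].tolist(),np.mean(acc,0).astype(int)[::2].tolist())))
print(onz('side',[(272.5,214)],107), s['eef_pos'])
E
```

```text
[-0.95  1.46 -0.38]
top board c@14 [553.18854939  87.48149331]
{-30: 109, -28: 108, -26: 105, -24: 98, -22: 96, -20: 108, -18: 124, -16: 134, -14: 137, -12: 137, -10: 137, -8: 134, -6: 126, -4: 107, -2: 76, 0: 45, 2: 29, 4: 25, 6: 24, 8: 30, 10: 48, 12: 77, 14: 107, 16: 127, 18: 135, 20: 137, 22: 137, 24: 136, 26: 133, 28: 125, 30: 111, 32: 96, 34: 95, 36: 104, 38: 111}
side board c@14 [552.73526728  89.73780569]
{-30: 86, -28: 85, -26: 85, -24: 91, -22: 108, -20: 129, -18: 143, -16: 148, -14: 149, -12: 149, -10: 150, -8: 146, -6: 126, -4: 91, -2: 59, 0: 44, 2: 52, 4: 70, 6: 82, 8: 87, 10: 97, 12: 116, 14: 135, 16: 145, 18: 148, 20: 149, 22: 148, 24: 147, 26: 144, 28: 134, 30: 121, 32: 109, 34: 102, 36: 98, 38: 97}
[[562.94739901  84.73759454 107.        ]] [559.81316225  84.50279912 148.01674306]
```

Emit:
arm_command(
  rot=[
    [-0.9,1.4,-0.4],
    [0,0,0],
    [0,0,0],
    [0,0,0],
    [0,0,0],
  ],
  slide=[
    [-6,9,-5],
    [0,0,-15],
    [0,0,-15],
    [0,0,-10],
    [0,0,0],
  ],
  gripper=[5,5,5,5,5],
)

```text
clock: 6.17
eef_pos: [556.5, 81.0, 103.8]
tool_rot: [3.135, 0.003, 1.181]
force: [-0.9, -0.4, -2.3]
width: 10.9
```

```bash
cat >> corr.py <<'E'
v=np.array([np.cos(np.radians(68.72)),np.sin(np.radians(68.72))]);ux=np.array([v[1],-v[0]])
p=s['eef_pos'];print("clk",s['clock'].__round__(2) if hasattr(s['clock'],'__round__') else s['clock'],"p",p.round(1),"u",(p[:2]@ux).round(1),"v",(p[:2]@v).round(1),"F",s['force'].round(1),"Fv",(s['force'][:2]@v).round(1),"w",round(float(s['width']),1),"corr",corr(68.7),"yaw",np.degrees(s['tool_rot'][2]).round(1))
E
python3 corr.py; python3 look.py b2 35
```

```text
clk 6.17 p [556.5  81.  103.8] u 489.2 v 277.4 F [-0.9 -0.4 -2.3] Fv -0.7 w 10.9 corr [0.28 0.28 1.03] yaw 67.7
6.1667 [556.5  81.  103.8] [1.7964e+02 1.6000e-01 6.7670e+01] 10.870756698018427 [-0.94 -0.39 -2.3 ] q7 1.0937506904468854
top [[287.4, 268.5], [288.9, 271.1]]
crop 252 233 5.714285714285714
side [[271.5, 216.7], [272.4, 238.6]]
crop 236 181 5.714285714285714
```

View pics/b2.png

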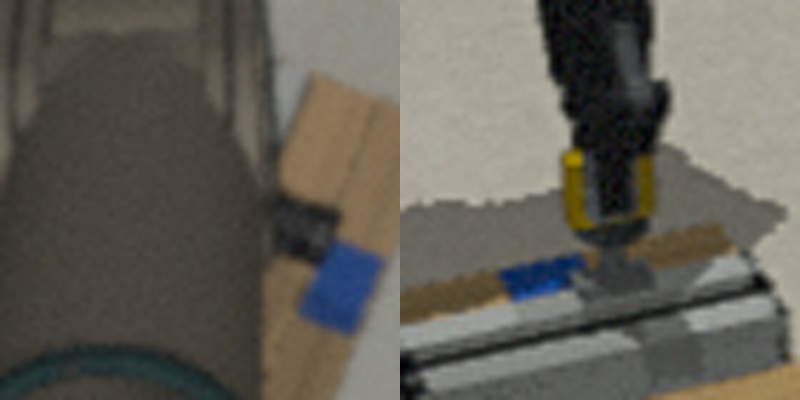

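The foot hangs over the far side of the rail in the side view (about (273,229)). The hand drifted on the way down, so I'll bring it back before lowering.

Emit:
arm_command(
  rot=[
    [0.3,0.3,1],
    [0,0,0],
    [0,0,0],
  ],
  slide=[
    [-2,12,0],
    [0,0,0],
    [0,0,0],
  ],
  gripper=[5,5,5],
)

```text
clock: 6.52
eef_pos: [556.9, 93.2, 107.2]
tool_rot: [3.138, -0.003, 1.198]
force: [0.6, 0.2, -0.8]
width: 11.1
```

```bash
python3 corr.py; python3 look.py b3 35
```

```text
clk 6.52 p [556.9  93.2 107.2] u 485.1 v 289.0 F [ 0.6  0.2 -0.8] Fv 0.4 w 11.1 corr [-0.1   0.26  0.06] yaw 68.6
6.5167 [556.9  93.2 107.2] [179.8   -0.19  68.64] 11.063032111977371 [ 0.65  0.22 -0.77] q7 1.0929323510606694
top [[282.4, 268.2], [284.2, 270.9]]
crop 247 233 5.714285714285714
side [[268.4, 213.4], [269.4, 236.3]]
crop 233 178 5.714285714285714
```

View pics/b3.png

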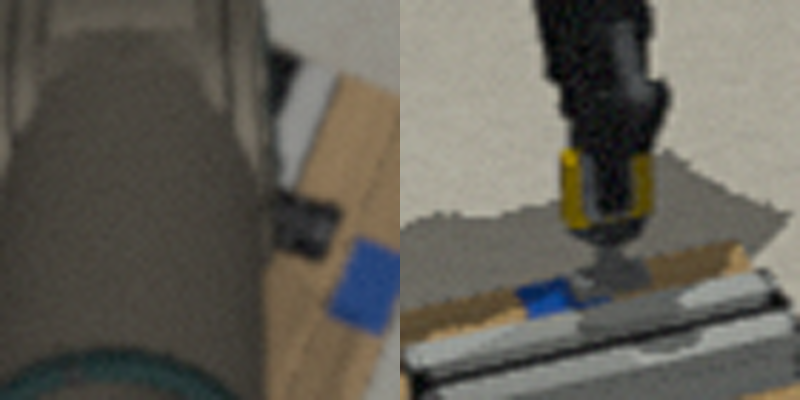

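Emit:
arm_command(
  rot=[
    [0,0.2,0],
    [0,0,0],
    [0,0,0],
    [0,0,0],
  ],
  slide=[
    [-2,0,-8],
    [0,0,-8],
    [0,0,-4],
    [0,0,0],
  ],
  gripper=[5,5,5,5],
)

```text
clock: 6.95
eef_pos: [554.8, 94.0, 85.9]
tool_rot: [3.141, -0.003, 1.199]
force: [0.1, 0.9, -2.0]
width: 11.1
```

```bash
python3 corr.py; python3 look.py b4 30
```

```text
clk 6.95 p [554.8  94.   85.9] u 482.9 v 288.9 F [ 0.1  0.9 -2. ] Fv 0.9 w 11.1 corr [-0.14  0.11  0.01] yaw 68.7
6.95 [554.8  94.   85.9] [ 1.7994e+02 -1.7000e-01  6.8690e+01] 11.145282459420166 [ 0.12  0.89 -2.01] q7 1.0970823524754951
top [[282.7, 269.8], [283.9, 271.7]]
crop 252 239 6.666666666666667
side [[267.9, 220.6], [268.6, 236.5]]
crop 237 190 6.666666666666667
```

View pics/b4.png

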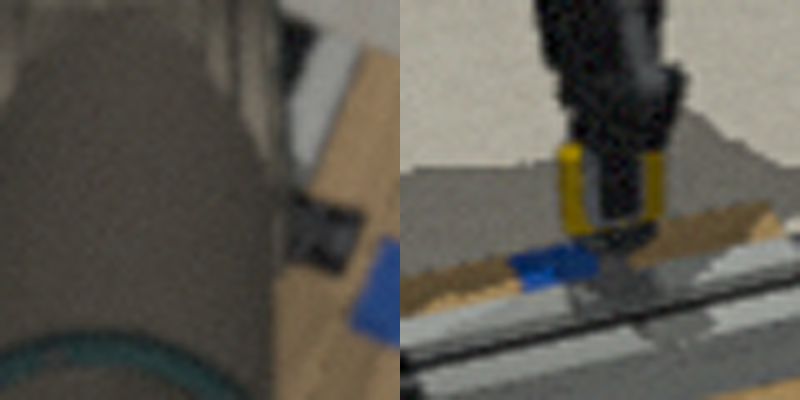

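The foot at about (270,235) in the side view is just above the slot. I'll lower it by feel.

Emit:
arm_command(
  rot=[
    [0,0,0],
    [0,0,0],
    [0,0,0],
    [0,0,0],
  ],
  slide=[
    [0,-1,-2],
    [0,0,-2],
    [0,0,-2],
    [0,0,0],
  ],
  gripper=[5,5,5,5],
)

```text
clock: 7.38
eef_pos: [555.6, 92.7, 80.2]
tool_rot: [3.139, -0.004, 1.198]
force: [-0.1, 0.4, -0.9]
width: 11.1
```

```bash
python3 corr.py
```

```text
clk 7.38 p [555.6  92.7  80.2] u 484.1 v 288.0 F [-0.1  0.4 -0.9] Fv 0.3 w 11.1 corr [-0.14  0.2   0.03] yaw 68.7
```

Emit:
arm_command(
  rot=[
    [0,0,0],
    [0,0,0],
    [0,0,0],
  ],
  slide=[
    [0,0,-2],
    [0,0,-2],
    [0,0,0],
  ],
  gripper=[5,5,5],
)

```text
clock: 7.63
eef_pos: [555.8, 92.7, 75.9]
tool_rot: [3.139, -0.004, 1.198]
force: [-0.7, 0.1, -1.4]
width: 11.2
```

```bash
python3 corr.py
```

```text
clk 7.63 p [555.8  92.7  75.9] u 484.3 v 288.1 F [-0.7  0.1 -1.4] Fv -0.1 w 11.2 corr [-0.15  0.23  0.04] yaw 68.7
```

The TCP is 5 mm below the rail-top contact height with no force, so the foot has entered the slot. The strip should be felt near TCP z = 70.

Emit:
arm_command(
  rot=[
    [0,0,0],
    [0,0,0],
    [0,0,0],
    [0,0,0],
  ],
  slide=[
    [0,0,-2],
    [0,0,-2],
    [0,0,-2],
    [0,0,0],
  ],
  gripper=[5,5,5,5],
)

```text
clock: 7.97
eef_pos: [556.3, 92.8, 69.7]
tool_rot: [3.138, -0.004, 1.198]
force: [-0.6, 0.4, 3.3]
width: 11.1
```

```bash
python3 corr.py; python3 look.py b5 30
```

```text
clk 7.97 p [556.3  92.8  69.7] u 484.6 v 288.4 F [-0.6  0.4  3.3] Fv 0.2 w 11.1 corr [-0.16  0.28  0.03] yaw 68.7
7.9667 [556.3  92.8  69.7] [179.79  -0.25  68.67] 11.088136899239476 [-0.58  0.42  3.35] q7 1.101795769791066
top [[283.5, 269.9], [284.4, 271.1]]
crop 253 239 6.666666666666667
side [[268.8, 225.8], [269.3, 236.5]]
crop 238 195 6.666666666666667
```

View pics/b5.png

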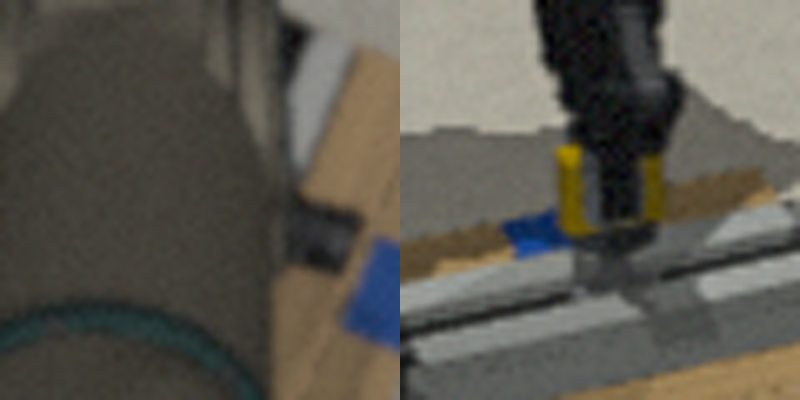

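The side view shows the foot down in the slot at about (269,236). The rise to about 5 N at TCP z 69.7 matches the strip's resting height. Next I press it down about 7.5 mm.

Emit:
arm_command(
  rot=[
    [0,0,0],
    [0,0,0],
    [0,0,0],
    [0,0,0],
    [0,0,0],
  ],
  slide=[
    [0,0,-2],
    [0,0,-2],
    [0,0,-2],
    [0,0,-1],
    [0,0,0],
  ],
  gripper=[5,5,5,5,5],
)

```text
clock: 8.48
eef_pos: [556.3, 92.8, 64.0]
tool_rot: [3.138, -0.005, 1.198]
force: [-1.8, -1.4, 6.1]
width: 11.0
```

```bash
python3 corr.py
```

```text
clk 8.48 p [556.3  92.8  64. ] u 484.7 v 288.4 F [-1.8 -1.4  6.1] Fv -2.0 w 11.0 corr [-0.18  0.32  0.04] yaw 68.7
```

Emit:
arm_command(
  rot=[
    [0,0,0],
    [0,0,0],
    [0,0,0],
  ],
  slide=[
    [0,0,-1.5],
    [0,0,0],
    [0,0,0],
  ],
  gripper=[5,5,5],
)

```text
clock: 8.73
eef_pos: [556.3, 92.8, 63.1]
tool_rot: [3.137, -0.005, 1.198]
force: [-1.5, -0.5, 6.4]
width: 11.1
```

```bash
python3 corr.py
```

```text
clk 8.73 p [556.3  92.8  63.1] u 484.7 v 288.4 F [-1.5 -0.5  6.4] Fv -1.0 w 11.1 corr [-0.19  0.34  0.04] yaw 68.7
```

Emit:
arm_command(
  rot=[
    [0,0,0],
    [0,0,-3],
    [0,0,-3],
    [0,0,-3],
    [0,0,0],
  ],
  slide=[
    [0,0,-1],
    [0,0,-0.3],
    [0,0,0],
    [0,0,0],
    [0,0,0],
  ],
  gripper=[5,5,5,5,5],
)

```text
clock: 9.15
eef_pos: [557.9, 93.1, 63.4]
tool_rot: [3.135, -0.008, 1.034]
force: [-2.7, 0.1, 5.5]
width: 11.1
```

```bash
python3 corr.py; python3 -c "from h import *;print(telemetry.read_state()['torque'])"
```

```text
clk 9.15 p [557.9  93.1  63.4] u 486.1 v 289.2 F [-2.7  0.1  5.5] Fv -0.9 w 11.1 corr [-0.24  0.56  9.47] yaw 59.2
[-0.08654923  0.54478758 -0.05916072]
```

The foot turns freely (about 9.5° with negligible torque), so it is below the lips. I'll continue the turn and trim the drift.

Emit:
arm_command(
  rot=[
    [-0.1,0.3,-4],
    [0,0.2,-4],
    [0,0.1,-4],
    [0,0.1,-4],
    [0,0,-4],
  ],
  slide=[
    [-1.2,-0.3,-0.5],
    [-0.4,0,0],
    [-0.3,0,-0.2],
    [-0.3,0,0],
    [-0.3,0,0],
  ],
  gripper=[5,5,5,5,5],
)

```text
clock: 9.57
eef_pos: [560.2, 93.4, 65.0]
tool_rot: [3.137, -0.007, 0.671]
force: [-0.8, -0.9, 2.0]
width: 11.0
```

```bash
python3 corr.py; python3 -c "from h import *;print(telemetry.read_state()['torque'])"
```

```text
clk 9.57 p [560.2  93.4  65. ] u 488.1 v 290.3 F [-0.8 -0.9  2. ] Fv -1.1 w 11.0 corr [-0.19  0.44 30.28] yaw 38.4
[-0.15598491  0.25865031  0.04790099]
```

Emit:
arm_command(
  rot=[
    [-0.1,0.3,0],
    [0,0.1,0],
    [0,0,0],
  ],
  slide=[
    [-2,-0.4,-1.5],
    [-1.5,-0.3,-0.5],
    [0,0,0],
  ],
  gripper=[5,5,5],
)

```text
clock: 9.82
eef_pos: [560.2, 93.4, 64.1]
tool_rot: [3.136, -0.006, 0.672]
force: [-3.4, -1.6, 5.0]
width: 11.1
```

```bash
python3 corr.py; python3 -c "from h import *;print(telemetry.read_state()['torque'])"
```

```text
clk 9.82 p [560.2  93.4  64.1] u 488.1 v 290.4 F [-3.4 -1.6  5. ] Fv -2.7 w 11.1 corr [-0.1   0.48 30.18] yaw 38.5
[-0.19051516  0.62563814 -0.03137087]
```

Emit:
arm_command(
  rot=[
    [0,0.5,0],
    [0,0.3,0],
    [0,0,0],
  ],
  slide=[
    [-4,-1,-2],
    [-2,-0.5,-1],
    [0,0,0],
  ],
  gripper=[5,5,5],
)

```text
clock: 10.07
eef_pos: [559.3, 93.0, 62.8]
tool_rot: [3.139, -0.004, 0.679]
force: [-3.5, -0.6, 6.7]
width: 11.1
```

```bash
python3 corr.py; python3 -c "from h import *;print(telemetry.read_state()['torque'])"
```

```text
clk 10.07 p [559.3  93.   62.8] u 487.5 v 289.6 F [-3.5 -0.6  6.7] Fv -1.8 w 11.1 corr [-0.12  0.26 29.82] yaw 38.9
[-0.28159242  0.80193986 -0.0999125 ]
```

Emit:
arm_command(
  rot=[
    [0,0,-5],
    [0,0,-5],
    [0,0,-5],
    [0,0,-5],
    [0,0,-5],
  ],
  slide=[
    [-1.5,-0.3,-0.5],
    [-1,-0.2,-0.5],
    [-1,-0.2,-0.5],
    [-1,-0.2,-0.5],
    [-1,-0.2,-0.5],
  ],
  gripper=[5,5,5,5,5],
)

```text
clock: 10.48
eef_pos: [560.0, 92.0, 62.9]
tool_rot: [3.136, -0.016, 0.234]
force: [-0.5, -0.8, 5.8]
width: 11.1
```

```bash
python3 corr.py; python3 -c "from h import *;print(telemetry.read_state()['torque'])"
```

```text
clk 10.48 p [560.   92.   62.9] u 488.4 v 288.9 F [-0.5 -0.8  5.8] Fv -0.9 w 11.1 corr [-0.38  0.97 55.27] yaw 13.4
[-0.05301969  0.02225989  0.06222309]
```

Emit:
arm_command(
  rot=[
    [0,0.5,-6],
    [0,0.4,-6],
    [0,0.2,-6],
    [0,0,-6],
    [0,0,-5],
  ],
  slide=[
    [-1.5,0,-0.5],
    [-1,0,-0.5],
    [-1,0,-0.5],
    [-1,0,-0.5],
    [-1,0,-0.5],
  ],
  gripper=[5,5,5,5,5],
)

```text
clock: 10.9
eef_pos: [560.9, 91.1, 63.1]
tool_rot: [3.137, -0.01, -0.287]
force: [-0.9, 0.6, 6.9]
width: 11.2
```

```bash
python3 corr.py; python3 -c "
from corr import *
print(s['torque'],corr(-21.3),s['tool_rot'])"
```

```text
clk 10.9 p [560.9  91.1  63.1] u 489.6 v 288.4 F [-0.9  0.6  6.9] Fv 0.3 w 11.2 corr [-4.000e-02  6.800e-01  8.516e+01] yaw -16.5
clk 10.9 p [560.9  91.1  63.1] u 489.6 v 288.4 F [-0.9  0.6  6.9] Fv 0.3 w 11.2 corr [-4.000e-02  6.800e-01  8.516e+01] yaw -16.5
[-0.05716267  0.04893965 -0.00970528] [ 0.41  0.47 -4.84] [ 3.13744359 -0.01000549 -0.28731264]
```

Emit:
arm_command(
  rot=[
    [0.4,0.5,-4],
    [0,0,-1],
    [0,0,0],
    [0,0,0],
  ],
  slide=[
    [-4,1.5,-0.3],
    [-2,0.8,0],
    [0,0,0],
    [0,0,0],
  ],
  gripper=[5,5,5,5],
)

```text
clock: 11.23
eef_pos: [559.8, 91.5, 64.4]
tool_rot: [3.141, -0.01, -0.376]
force: [-2.0, -0.2, 4.7]
width: 10.7
```

```bash
python3 -c "
from corr import *
print(s['torque'],corr(-21.3),s['tool_rot'])"; python3 look.py c1 35
```

```text
clk 11.23 p [559.8  91.5  64.4] u 488.4 v 288.4 F [-2.  -0.2  4.7] Fv -0.9 w 10.7 corr [-0.22  0.6  90.23] yaw -21.5
[ 0.07960556  0.39363501 -0.02814719] [0.25 0.52 0.23] [ 3.1409251  -0.01001114 -0.37571942]
11.2333 [559.8  91.5  64.4] [179.96  -0.57 -21.53] 10.74759834414955 [-2.02 -0.18  4.67] q7 0.030150305812072824
top [[284.2, 268.7], [284.9, 269.8]]
crop 249 233 5.714285714285714
side [[270.3, 227.2], [270.7, 236.2]]
crop 235 192 5.714285714285714
```

View pics/c1.png

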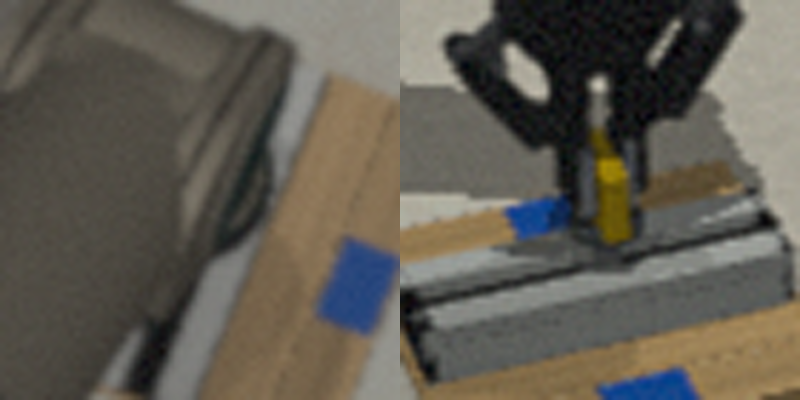

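The side view shows the wing square across the slot at about (272,226), level with the patches. Now I release it.

Emit:
arm_command(
  rot=[
    [0,0,0],
    [0,0,0],
    [0,0,0],
    [0,0,0],
    [0,0,0],
  ],
  slide=[
    [0,0,0],
    [0,0,0],
    [0,0,0],
    [0,0,0],
    [0,0,0],
  ],
  gripper=[16,20,26,32,40],
)

```text
clock: 11.75
eef_pos: [559.3, 91.4, 62.7]
tool_rot: [3.139, -0.009, -0.37]
force: [-0.5, -0.5, -0.2]
width: 39.6
```

```bash
python3 corr.py; python3 look.py c2 35
```

```text
clk 11.75 p [559.3  91.4  62.7] u 488.0 v 288.1 F [-0.5 -0.5 -0.2] Fv -0.6 w 39.6 corr [-8.00e-02  5.90e-01  8.99e+01] yaw -21.2
11.75 [559.3  91.4  62.7] [179.86  -0.52 -21.2 ] 39.59895651559025 [-0.48 -0.47 -0.24] q7 0.034100772363498434
top [[284.3, 269.0], [284.9, 270.0]]
crop 249 233 5.714285714285714
side [[270.2, 227.8], [270.6, 236.3]]
crop 235 192 5.714285714285714
```

View pics/c2.png

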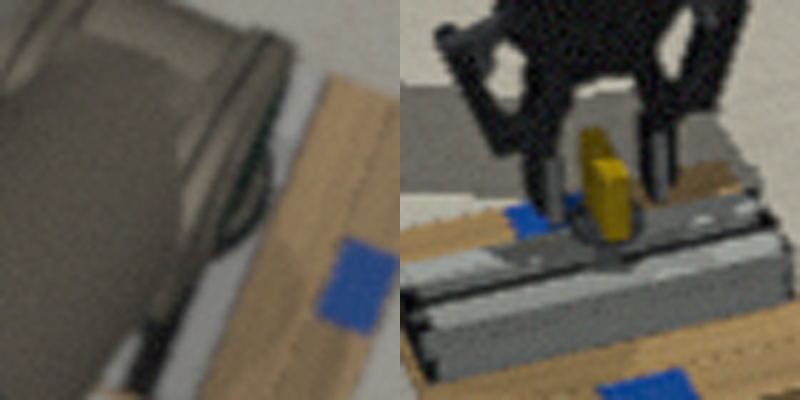

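The anchor stands upright and free between the open fingers (wing at about (271,226) side). I'll lift straight up and back toward the robot to clear the top view.

Emit:
arm_command(
  rot=[
    [0,0,0],
    [0,0,0],
    [0,0,0],
    [0,0,0],
    [0,0,0],
  ],
  slide=[
    [0,0,8],
    [0,0,15],
    [0,0,22],
    [0,0,30],
    [0,0,35],
  ],
  gripper=[45,45,45,45,45],
)

```text
clock: 12.27
eef_pos: [553.3, 90.6, 171.2]
tool_rot: [3.131, 0.004, -0.371]
force: [1.0, -0.2, -0.1]
width: 44.6
```

Emit:
arm_command(
  rot=[
    [0,0,0],
    [0,0,0],
    [0,0,0],
    [0,0,0],
    [0,0,0],
  ],
  slide=[
    [0,-20,20],
    [0,-35,0],
    [0,-35,0],
    [0,-35,0],
    [0,-35,0],
  ],
  gripper=[45,45,45,45,45],
)

```text
clock: 12.68
eef_pos: [558.3, -63.2, 203.0]
tool_rot: [-3.14, -0.009, -0.351]
force: [0.1, -0.1, 0.3]
width: 45.1
```

Emit:
arm_command(
  rot=[
    [0,0,0],
    [0,0,0],
    [0,0,0],
  ],
  slide=[
    [0,-20,0],
    [0,0,0],
    [0,0,0],
  ],
  gripper=[45,45,45],
)

```text
clock: 12.93
eef_pos: [557.2, -95.4, 206.5]
tool_rot: [3.139, -0.015, -0.365]
force: [1.2, 0.4, -1.1]
width: 44.6
```

```bash
python3 - <<'E'
from corr import *
ims=[]
for n in("top","side"):
    im,d=get_image(n);hsv=cv2.cvtColor(im,cv2.COLOR_RGB2HSV)
    q=proj(n,[[554.7,93,70]])[0].astype(int)
    m=cv2.inRange(hsv,(21,150,70),(32,255,255));M=np.zeros_like(m);M[q[1]-40:q[1]+40,q[0]-40:q[0]+40]=1;m*=M
    for c in blobs(m,10):
        r=cv2.minAreaRect(c);print(n,r);
        if n=="top":
            b=onz(n,cv2.boxPoints(r),92);print(b.mean(0),[(np.linalg.norm(b[i+1]-b[i]).round(1),np.degrees(np.arctan2(*(b[i+1]-b[i])[1::-1])).round(1)) for i in(0,1)])
            print("rel u,v",(b.mean(0)[:2]-[553,88.5])@ux,(b.mean(0)[:2]-[553,88.5])@v)
    ct=tuple(q); ims.append(cv2.resize(im[q[1]-50:q[1]+50,q[0]-50:q[0]+50,::-1],(400,400),interpolation=cv2.INTER_CUBIC)); print(q)
    # height check: project expected anchor axis top (z=94) and disc
    print(n,"exp wing top",proj(n,[[558,92,94],[558,92,58]]).round(1).tolist())
    cv2.imwrite(f"pics/full_{n}.png",im[...,::-1])
cv2.imwrite("pics/d1.png",np.hstack(ims))
E
```

```text
clk 12.93 p [557.2 -95.4 206.5] u 553.8 v 113.3 F [ 1.2  0.4 -1.1] Fv 0.8 w 44.6 corr [-0.23  0.93 89.6 ] yaw -20.9
top ((285.0, 268.0), (12.62728214263916, 4.085297584533691), 21.801406860351562)
[558.84998701  87.74541553  92.        ] [(np.float64(10.4), np.float64(-20.7)), (np.float64(32.1), np.float64(-111.3))]
rel u,v 5.7249813354392085 1.4199769387480508
[283 270]
top exp wing top [[283.3, 268.2], [284.2, 269.6]]
side ((270.5, 224.0), (18.0, 7.0), 90.0)
[268 225]
side exp wing top [[269.3, 217.8], [269.8, 229.4]]
```

View pics/d1.png

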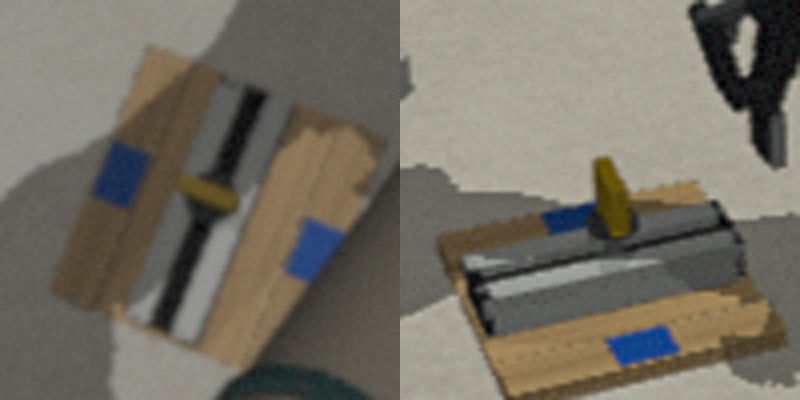

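View pics/full_top.png

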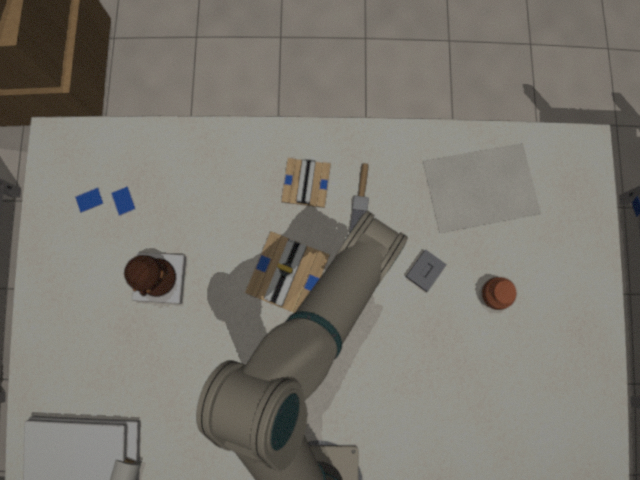

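The top view shows the wing at (285,268), square across the slot and about 6 mm along it from the patches' middle. The bust, pot and brush are at their original pixels, and the holder is empty at (426,270). I'll hand the job in.

```bash
python3 -c "
from h import *
print(ctrl.finish_job())"
```

```text
the job is handed in; nothing more can be done
None
```

I lifted the anchor out of the foam block, felt its foot into the rail slot, and pressed the sprung strip down about 7 mm. I then turned it 90° under the lips, let go, backed the arm away and handed the job in at about 13 s. The hand-in gives no verdict.

**How it went in:** The strip's resistance began at the expected height. In the readings between moves, the upward force on the tool never passed about 7 N, which is about 8 to 9 N on the strip with the anchor's weight added. The turn met almost no torque.

**Last checks, from the images:**
- The wing is within about 1° of square across the slot.
- It sits about 6 mm along the slot from the patches' middle, against the 20 mm allowed.
- It is upright, and the robot is touching nothing.
- The wooden head, pot and brush look unmoved.

**What disagreed or went unchecked:**
- Across the slot, the final top view put the wing about 3 mm short of where I measured the slot. I put this down to the low-resolution outline and the 2 mm calibration; it is well within the 25 mm allowed.
- About a third of the way through the turn the foot rose until it touched the lips, and I pressed it down again before turning further.
- I did not measure the strip's position after release. I inferred it from a tool height of about 64 mm and the force dropping to zero when I let go.

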